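# Load a ribbon roll into a spring-keeper dispenser

## Robot

A 7-joint arm with a two-finger parallel gripper is mounted at the origin on the work surface; the furniture and walls round the work are solid. World frame = base frame: x ahead of the robot, y to its left, z up, the work surface at z = 0. Lengths are in m, angles in rad, forces in N, time in s.
With the tool pointing down it reaches from about 0.425 to 0.975 m from the base axis. Payload 16.7 kg.
Tool frame: the origin (TCP) lies between the finger pads; the fingertips stand 22 mm ahead of it and the grasp point (between the pads) lies 3 mm ahead of it (robot.tcp_to_tips is the y of the fingertips in the tool frame, in m); y points along the fingers, z is the direction in which the jaws open and shut, and the axes are right-handed (so a half turn about y gives the same grasp; the last joint's range is limited). The gripper opens to 85 mm and grips with 20 to 120 N. Pads are 22 mm wide; open, the fingers measure 114 mm over their backs; the gripper's body (76 mm by 85 mm) begins 54 mm behind the grasp point. The pads swing forward as they close: fully open they stand 13 mm farther back than shut.
Start: joints at [-1.476, 0.426, 0.074, 1.606, -0.034, 1.111, -0.067], TCP at [0.164, 0.655, 0.253] pointing down, gripper open.
Joint ranges: [-2.85, 2.85], [-0.5, 2.14], [-1.23, 1.37], [0.21, 2.46], [-1.02, 4.16], [0.16, 2.05], [-2.73, 2.73]. Speed limits (rad/s): [1.89, 1.89, 2.39, 2.39, 3.01, 3.01, 3.01].

## Interface

Orientations are given as a rotation vector (axis times angle).
In Python, from workcell import robot, optics, workorder gives the robot as it stands.
- The arm moves only by the tool drive_tool, never from a script. Its argument "commands" is a list of rows, each a list of 2 entries, a list of its own where there are three numbers: the shift along the tool's x, y, z in cm, then the turn about the tool's y in rad. A call has 1 to 12 rows; each row shifts and turns the commanded pose from where the row before left it, along the tool's axes as they then stand; what a row does not reach is not made up. A row lasts 1/8 s, in which the tool goes at most 62.5 mm and 10.7 degrees, less where a joint would pass 70% of its speed; a pose out of reach is approached as far as the arm can. A call is refused whole if a number of a shift passes 6.25 or a number of a turn 0.188, either way. A call with a gripper value outside its range is refused whole. "grip" is the closure in counts, from 0 (fully open) to 255 (shut), set as the call begins (left out, the last holds). The fingers move at their own pace and stop on an object; "newtons" is the grip in N (left out, the last holds). Time passes only in rows, so rows that do not move let the fingers close. It gives the time, the measured TCP pose, the force and the opening at its end, in the units of the state.
- robot.get_obs(): the state, without advancing time (a new reading comes with each control period).
- optics.capture(name): name is "scene" or "top" or "wrist"; returns a dict with "img" (420x560x3 uint8, red, green, blue), "vfov" (degrees; the focal length in pixels is half the picture's height over the tangent of half this angle, whatever the lens; pixels are square), "cx", "cy" (the principal point, pixels), "dist" ([k1, k2, p1, p2, k3] as OpenCV has them; the pictures are not rectified), "camera_from_world" (4x4, takes a point from world to camera coordinates). Camera axes: x right, y down, z forward; pixel columns grow to the right and rows downward; lengths in m; the calibration is good to about 2 mm. A picture is of the moment at which its call begins. There is no depth.
- workorder.finish_job(): hands the job in, once; it reports no verdict.
The state is a dict: "clock": time; "joint_positions": joint angles; "joint_velocities": joint speeds; "joint_torque": joint torques, N m; "position": TCP position; "orientation": TCP orientation; "force": force on the tool from outside, world axes, zero at the start; "moment": the same for the moment, N m; "gripper_width": finger opening in m.
Only numpy, scipy, OpenCV 4.12 (cv2) and the standard library are available. Lean on these libraries where they do the work, as an engineer would, in place of code of your own. Each camera call takes 0.05 s, during which the arm holds its last target.

## Task

Load the yellow ribbon roll into the empty bay of the grey twin dispenser: hold that bay's sprung keeper plate down, slide the roll lying flat over it and in under the top plate, then let the keeper spring fully up behind the roll so that it cannot come out again. Leave the red roll in its bay, and do not disturb the pink roll, iron weight or date stamp.

Things in the scene. Friction and masses are not known exactly. Their poses are not given: they have to be found in the camera images.
- dispenser: grey steel twin dispenser fixed to the table, body 232 x 150 x 49 mm. Origin on the table, on its centre line, below the free edges of its two keeper plates; x = loading direction, into the bays; y left; z up. Right lane y = -34 mm (bay empty), left lane y = +34 (red roll). Sill ramp x -143 to -112, keeper plates -112 to 0, bays 0 to 75 (rear wall); bay floor z = 8, bays 62 wide
- keeper_right_edge (a point): middle of the top of the right keeper's free, red-painted edge, at x = 0 of the dispenser, the mouth of the empty bay. Low guide walls beside the keepers are 30 mm high over the table and stand about 62 mm apart here, 68 mm at the sill; the wall between the two lanes is 5 mm thick; small screw-down feet (3 mm thick) stick out up to 21 mm round the base
- keeper_right (a joint): sprung aluminium keeper plate (gate) of the empty bay, 110 x 56 x 4 mm, hinged at its sill end (dispenser x = -112, z = 6 mm). 0 = sprung up: slopes up to the bay at 0.18 rad, free edge 28 mm over the table, shutting the bay. 0.18 = pressed down: top level at z = 8 mm, flush with the bay floor. Down it needs about 6 N at the free edge, 12 N half-way; a roll's weight hardly moves it
- keeper_left (a joint): the same keeper plate of the left bay, which holds the red roll; 0 = up, 0.18 = down
- bay_right (a point): centre of the empty bay at the mid-height of a roll on its floor (24 mm over the table); dispenser x = 42, y = -34 mm. A roll in the bay has play: its centre can lie from x = 28 to 47. Top plate over the bays: underside 46 mm over the table (a roll has 6 mm to spare), from x = 14 to the rear wall, with a window smaller than a roll; a roll enters only along the lane, keeper down
- bay_left (a point): the same point of the left bay, dispenser x = 42, y = +34 mm
- roll_yellow_center (a point): centre of the yellow ribbon roll, half-way up: a stiff solid cylinder 55 mm across and 32 mm high, 60 g, which lies flat on the table to the right of the dispenser's sill end; z is its axis
- roll_red_center (a point): centre of the like red roll in the left bay, to be left there
- roll_pink: pink-red spare ribbon roll of the same size lying on the table, not to be moved; origin at the centre of its underside
- iron_weight: black cast iron knob weight, 52 mm across and 50 mm high, not to be moved; origin at the centre of its underside
- date_stamp: hand date stamp with a wooden grip standing upright, 107 mm high, not to be moved; origin at the centre of its underside
Not all that is in view belongs to the job. What is shaped like the part that bears roll_red_center but purple is not meant.

How it is judged:
By the outcome, as a careful person would: the job done as asked, in the order asked, and still so for the second after the job is handed in, with the robot touching nothing.
It also fails if it takes over 51 s, if anything falls off the work surface, if the arm or the gripper's body presses on something with over 40 N, if the wrist force passes 120 N, or if a joint passes its speed limit or range.

## Working session

There is one attempt and no reset: what is moved stays moved. The work goes in short steps, Python scripts to look and compute and a tool call to move; the robot and the scene stay as the last step left them, time stands still between calls to the robot, and variables do not carry over. Pictures are saved under pics/ and viewed, and the job is handed in when it is done.

Besides the shell and the picture viewer there is one more tool, called after "Emit:" as name(argument=value, ...) on one line, values as JSON. drive_tool: Moves the arm, as the interface text tells. Its arguments: {"type":"object","properties":{"commands":{"type":"array","items":{"type":"array"}},"grip":{"type":"number"},"newtons":{"type":"number"}},"required":["commands"]}

```bash
mkdir -p pics; ls; python3 - <<'E'
from workcell import robot, optics, workorder
import cv2
o=robot.get_obs(); print({k:o[k] for k in ['clock','position','orientation','force','gripper_width']}, robot.tcp_to_tips)
for n in ['scene','top']:
    c=optics.capture(n); cv2.imwrite(f'pics/{n}0.png',c['img'][...,::-1]); print(n,c['vfov'],c['cx'],c['cy'],c['dist'],c['camera_from_world'])
E
```

```text
pics
{'clock': 0.0, 'position': array([0.16353431, 0.65449572, 0.25263096]), 'orientation': array([-1.56349595,  0.192283  , -0.19221831]), 'force': array([ 0.97532114,  0.5699034 , -0.90668608]), 'gripper_width': 0.08538389206424127} 0.022
scene 55.26279723658458 287.5611049947583 220.9332413186255 [-0.02696961  0.          0.          0.          0.        ] [[ 0.86792127 -0.49657945 -0.01102343 -0.26693675]
 [-0.37883787 -0.64745312 -0.66127629  0.31185257]
 [ 0.32123906  0.57811185 -0.75006143  0.67398706]
 [ 0.          0.          0.          1.        ]]
top 50.29554516845177 280.5376692915367 209.2800925164946 [0.02162864 0.         0.         0.         0.        ] [[-0.01597277 -0.99986004 -0.00497609  0.18868762]
 [-0.99536528  0.01637258 -0.09476229  0.40571087]
 [ 0.0948305   0.00343941 -0.99548749  0.95969061]
 [ 0.          0.          0.          1.        ]]
```

View pics/scene0.png

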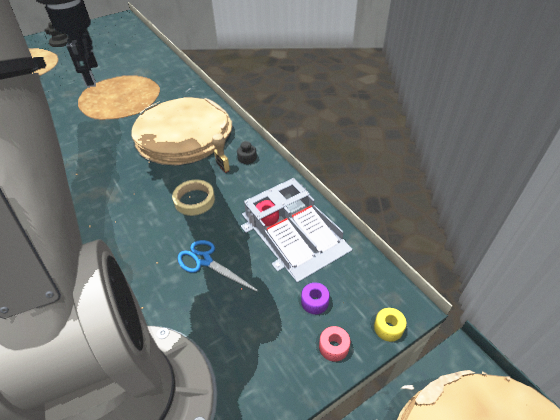

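View pics/top0.png

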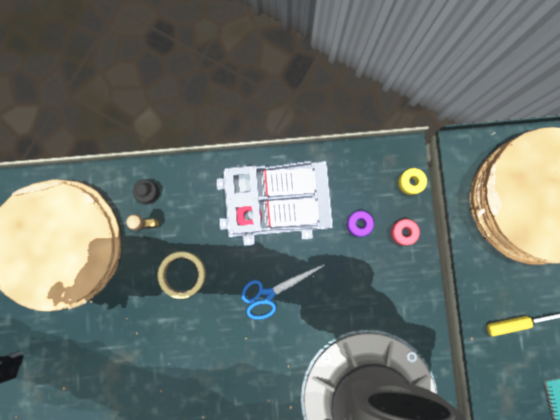

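```bash
cat > h.py <<'E'
import numpy as np, cv2
from workcell import robot, optics, workorder
from scipy.spatial.transform import Rotation as R
def K(c):
    f=c['img'].shape[0]/2/np.tan(np.radians(c['vfov'])/2)
    return np.array([[f,0,c['cx']],[0,f,c['cy']],[0,0,1]])
def ray(c,px,z):
    px=np.asarray(px,float).reshape(-1,1,2)
    u=cv2.undistortPoints(px,K(c),np.array(c['dist']))[:,0]
    T=c['camera_from_world'];Rm=T[:3,:3];o=-Rm.T@T[:3,3]
    d=np.c_[u,np.ones(len(u))]@Rm
    return o+d*((z-o[2])/d[:,2])[:,None]
def proj(c,P):
    T=c['camera_from_world']
    return cv2.projectPoints(np.asarray(P,float).reshape(-1,3),cv2.Rodrigues(T[:3,:3])[0],T[:3,3],K(c),np.array(c['dist']))[0][:,0]
def cap(n,fn=None,crop=None,s=1):
    c=optics.capture(n); 
    if fn:
        im=c['img'][...,::-1]
        if crop: x0,y0,x1,y1=crop; im=im[y0:y1,x0:x1]
        cv2.imwrite('pics/'+fn,cv2.resize(im,None,fx=s,fy=s,interpolation=cv2.INTER_CUBIC))
    return c
def blobs(c,lo,hi,amin=40):
    h=cv2.cvtColor(c['img'],cv2.COLOR_RGB2HSV); m=cv2.inRange(h,np.array(lo),np.array(hi))
    n,l,s,ce=cv2.connectedComponentsWithStats(m)
    return [(s[i],ce[i],l==i) for i in range(1,n) if s[i][4]>amin]
E
python3 - <<'E'
from h import *
o=robot.get_obs(); print(R.from_rotvec(o['orientation']).as_matrix().round(3))
t=cap('top','top1.png',(205,140,445,260),3.3); s=cap('scene','scene1.png',(230,170,430,370),3)
for n,c in (('top',t),('scene',s)):
    for name,lo,hi in (('yel',(24,150,120),(34,255,255)),('red',(172,120,80),(180,255,255)),('red0',(0,120,80),(5,255,255))):
        for st,ce,m in blobs(c,lo,hi,15):
            print(n,name,st,ce.round(1),ray(c,ce,.016)[0].round(4))
E
```

```text
[[ 0.97  -0.     0.242]
 [-0.242 -0.001  0.97 ]
 [ 0.    -1.    -0.001]]
top yel [399 172  17  22  63] [403.4 185.6] [ 0.4571 -0.0892  0.016 ]
top yel [410 176  10  10  37] [415.9 179.5] [ 0.4702 -0.1172  0.016 ]
top yel [488 317  45  18 174] [506.3 322.7] [ 0.1588 -0.2941  0.016 ]
top red [237 207  16  18 180] [242.7 215.4] [0.3969 0.2654 0.016 ]
top red [392 219  17  26  78] [396.3 231.9] [ 0.3554 -0.0696  0.016 ]
top red [402 226  10  12  50] [408.1 232. ] [ 0.3548 -0.0951  0.016 ]
scene yel [385 314  13  12 105] [391.4 319.2] [ 0.4766 -0.1008  0.016 ]
scene yel [375 318  30  23 226] [386.3 333.2] [ 0.4503 -0.1184  0.016 ]
scene red [256 200  19  12 136] [264.4 204.7] [0.4078 0.2865 0.016 ]
scene red [261 211  18  16 165] [270.8 218.6] [0.4001 0.2396 0.016 ]
scene red [328 333  14  11  99] [334.8 337.9] [ 0.3629 -0.0782  0.016 ]
scene red [319 341  31  20 209] [332.7 353.9] [ 0.3424 -0.1015  0.016 ]
scene red0 [292 206  20  11  23] [301.5 210.5] [0.4746 0.2256 0.016 ]
scene red0 [267 219  20  11  29] [275.9 223.6] [0.403  0.2201 0.016 ]
```

```bash
sleep 1
```

```text
(no output)
```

View pics/top1.png

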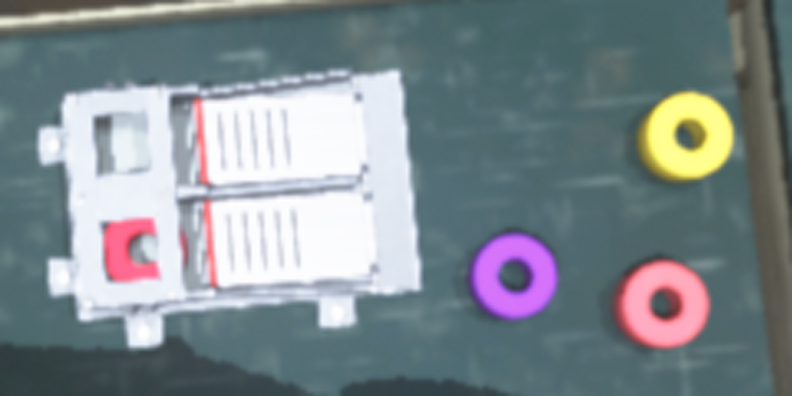

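View pics/scene1.png

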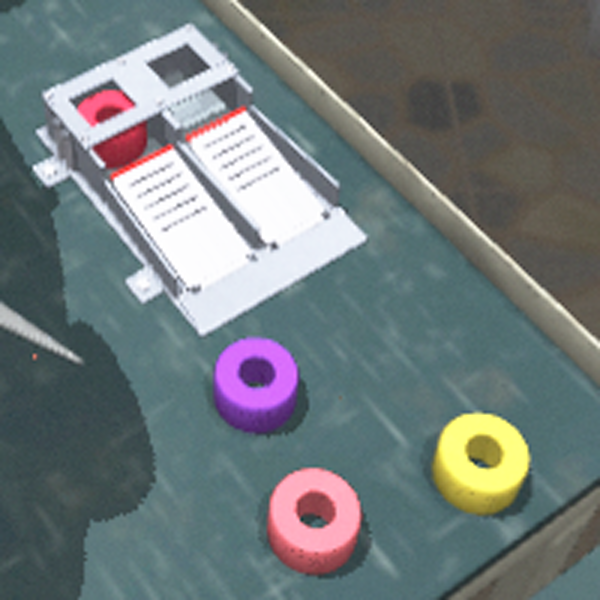

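```bash
python3 - <<'E'
from h import *
for n in ('top','scene'):
    c=cap(n)
    for name,lo,hi,x in (('yel',(22,70,60),(36,255,255),0.016),):
        for st,ce,m in blobs(c,lo,hi,250):
            k,_=cv2.findContours(m.astype(np.uint8),cv2.RETR_EXTERNAL,cv2.CHAIN_APPROX_NONE)
            if st[2]>60 or len(k[0])<30: continue
            M=cv2.moments(cv2.convexHull(k[0])); p=(M['m10']/M['m00'],M['m01']/M['m00'])
            print(n,name,st,np.round(p,1),ray(c,p,.016)[0].round(4))
    h=cv2.cvtColor(c['img'],cv2.COLOR_RGB2HSV)
    reg=(slice(150,245),slice(225,285)) if n=='top' else (slice(195,240),slice(250,320))
    m=np.zeros(h.shape[:2],np.uint8)
    im=c['img'].astype(int)
    rr=((im[...,0]-im[...,1:].max(2))>60)
    m[reg]=rr[reg]
    nn,l,s,ce=cv2.connectedComponentsWithStats(m)
    for i in range(1,nn):
        if s[i][4]<12: continue
        ys,xs=np.where(l==i); 
        q=np.c_[xs,ys].astype(np.float32); vx,vy,x0,y0=cv2.fitLine(q,cv2.DIST_L2,0,.01,.01).ravel()
        t=(q-[x0,y0])@[vx,vy]; a=np.array([[x0+vx*t.min(),y0+vy*t.min()],[x0+vx*t.max(),y0+vy*t.max()]])
        W=ray(c,a,.028); print(n,s[i],a.round(1).tolist(),W.round(4).tolist(),'mid',W.mean(0).round(4),'len',np.linalg.norm(W[1]-W[0]).round(4))
E
```

```text
top yel [398 168  29  27 610] [412.2 181.2] [ 0.4665 -0.109   0.016 ]
top yel [158 252  47  44 602] [181. 274.] [0.2717 0.4    0.016 ]
top yel [486 316  48  21 638] [509.3 325.6] [ 0.1528 -0.3     0.016 ]
top [264 170   4  26  45] [[264.6000061035156, 169.89999389648438], [266.79998779296875, 195.0]] [[0.495, 0.2156, 0.028], [0.4396, 0.2114, 0.028]] mid [0.4673 0.2135 0.028 ] len 0.0555
top [267 201   4  26  43] [[267.29998779296875, 201.0], [269.3999938964844, 226.0]] [[0.4265, 0.2106, 0.028], [0.3721, 0.2068, 0.028]] mid [0.3993 0.2087 0.028 ] len 0.0546
top [237 206  16  19 203] [[243.0, 224.10000610351562], [243.3000030517578, 205.89999389648438]] [[0.3771, 0.2638, 0.028], [0.4167, 0.2628, 0.028]] mid [0.3969 0.2633 0.028 ] len 0.0396
scene yel [173 180  41  35 492] [193.3 196.8] [0.2703 0.3984 0.016 ]
scene yel [374 308  33  34 860] [389.7 324.1] [ 0.4673 -0.1071  0.016 ]
scene [256 200  19  12 138] [[256.1000061035156, 207.1999969482422], [273.3999938964844, 202.0]] [[0.3826, 0.2788, 0.028], [0.4256, 0.2731, 0.028]] mid [0.4041 0.2759 0.028 ] len 0.0434
scene [292 205  20  12  55] [[291.79998779296875, 215.60000610351562], [311.20001220703125, 205.39999389648438]] [[0.4413, 0.2138, 0.028], [0.4968, 0.2187, 0.028]] mid [0.4691 0.2162 0.028 ] len 0.0556
scene [261 211  27  19 196] [[262.0, 222.60000610351562], [286.5, 216.0]] [[0.3726, 0.2294, 0.028], [0.4302, 0.2188, 0.028]] mid [0.4014 0.2241 0.028 ] len 0.0586
```

Emit:
drive_tool(commands=[[[3,0,-2.05],0],[[3,0,-2.05],0],[[3,0,-2.05],0],[[3,0,-2.05],0],[[3,0,-2.05],0],[[3,0,-2.05],0],[[3,0,-2.05],0],[[3,0,-2.05],0],[[3,0,-2.05],0],[[3,0,-2.05],0],[[3,0,-2.05],0],[[3,0,-2.05],0]], grip=0, newtons=40)

```text
clock: 1.8
position: [0.4539, 0.328, 0.2534]
orientation: [-1.562, 0.192, -0.192]
force: [0.2, -0.3, 0.8]
gripper_width: 0.0855
```

Emit:
drive_tool(commands=[[[0,0,0],0.179],[[0,0,0],0.179],[[0,0,0],0.179],[[0,0,0],0.179],[[0,0,0],0.179],[[0,0,0],0.179],[[0,0,0],0.179],[[0,0,0],0]])

```text
clock: 2.8
position: [0.4531, 0.329, 0.2533]
orientation: [-1.243, 1.154, -1.155]
force: [-1.1, -0.6, 0.2]
gripper_width: 0.0854
```

```bash
cat >> h.py <<'E'
def goto(P,yaw=0.073):
    o=robot.get_obs(); M=R.from_rotvec(o['orientation']).as_matrix()
    d=np.array(P)-o['position']; z=M[:,2]
    a=(np.arctan2(z[1],z[0])-yaw+np.pi/2)%np.pi-np.pi/2
    print('pos',o['position'].round(4),'shift cm',(M.T@d*100).round(2),'turn y',round(a,4),'xaxis',M[:,0].round(3),'F',np.round(o['force'],1),'w',o['gripper_width'],'t',o['clock'])
E
python3 -c "
from h import *
goto((.467,-.108,.253))"
```

```text
pos [0.4531 0.329  0.2533] shift cm [ 4.369e+01  4.000e-02 -1.850e+00] turn y 0.0011 xaxis [ 0.074 -0.997  0.   ] F [-1.1 -0.6  0.2] w 0.08535326278286323 t 2.8
```

Emit:
drive_tool(commands=[[[3.64,0.5,-0.15],0],[[3.64,0.5,-0.15],0],[[3.64,0.5,-0.15],0],[[3.64,0.5,-0.15],0],[[3.64,0.5,-0.15],0],[[3.64,0.5,-0.15],0],[[3.64,0.5,-0.15],0],[[3.64,0.5,-0.15],0],[[3.64,0.5,-0.15],0],[[3.64,0.5,-0.15],0],[[3.64,0.5,-0.15],0],[[3.64,0.5,-0.15],0]])

```text
clock: 4.3
position: [0.4671, -0.1092, 0.1933]
orientation: [-1.245, 1.151, -1.151]
force: [0.3, 0.4, 0.8]
gripper_width: 0.085
```

Emit:
drive_tool(commands=[[[0,3,0],0],[[0,3,0],0],[[0,0,0],0]])

```text
clock: 4.68
position: [0.466, -0.1082, 0.1321]
orientation: [-1.247, 1.155, -1.151]
force: [0.3, -0.3, 0.9]
gripper_width: 0.0855
```

```bash
python3 -c "
from h import *
goto((.467,-.108,.028))
c=cap('wrist','w1.png')
cap('top','t2.png',(300,100,500,300),3)
for st,ce,m in blobs(c,(22,70,60),(36,255,255),250):
  k,_=cv2.findContours(m.astype(np.uint8),0,1); M=cv2.moments(cv2.convexHull(max(k,key=len)));p=(M['m10']/M['m00'],M['m01']/M['m00'])
  print(st,p,ray(c,p,.016))
print(proj(c,[[.467,-.108,.016]]))
"
```

```text
pos [ 0.466  -0.1082  0.1321] shift cm [-0.02 10.41  0.14] turn y 0.0033 xaxis [ 0.076 -0.997  0.   ] F [ 0.3 -0.3  0.9] w 0.08547853183652089 t 4.675
[ 243  172   77   81 2790] (281.1486509650656, 212.37166169563577) [[ 0.46674084 -0.11041371  0.016     ]]
[[281.72795363 209.42638165]]
```

View pics/w1.png

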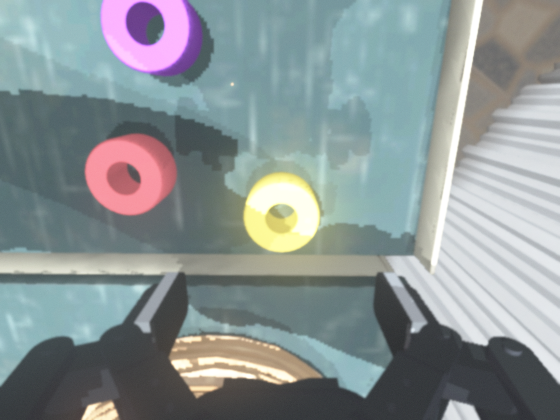

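View pics/t2.png

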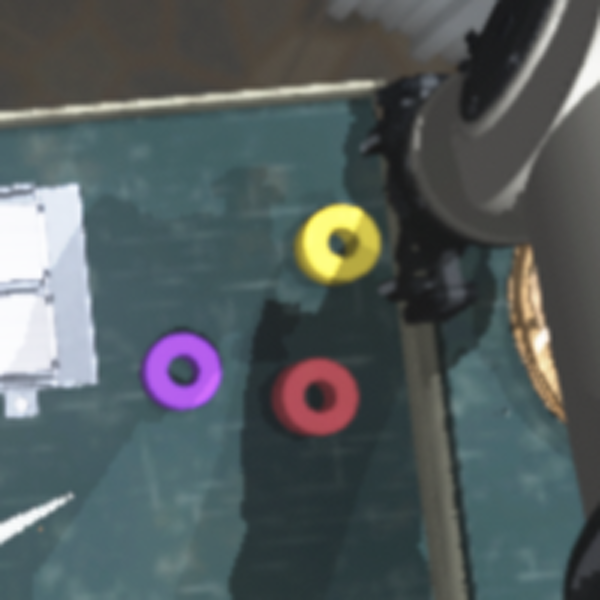

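Emit:
drive_tool(commands=[[[0.1,2,0.1],0],[[0,2,0],0],[[0,2,0],0],[[0,1.5,0],0],[[0,1,0],0]])

```text
clock: 5.4
position: [0.4687, -0.1089, 0.0484]
orientation: [-1.243, 1.154, -1.155]
force: [0.6, -0.1, -0.0]
gripper_width: 0.0855
```

Emit:
drive_tool(commands=[[[0,1,0],0],[[0,0.9,0],0],[[0,0,0],0]])

```text
clock: 5.78
position: [0.4679, -0.109, 0.0289]
orientation: [-1.243, 1.156, -1.155]
force: [0.3, 0.3, 1.0]
gripper_width: 0.0855
```

Emit:
drive_tool(commands=[[[0,0,0],0],[[0,0,0],0],[[0,0,0],0],[[0,0,0],0],[[0,0,0],0],[[0,0,0],0],[[0,0,0],0],[[0,0,0],0]], grip=255, newtons=40)

```text
clock: 6.78
position: [0.4683, -0.109, 0.0299]
orientation: [-1.242, 1.155, -1.155]
force: [-3.5, -0.5, 12.5]
gripper_width: 0.0529
```

Emit:
drive_tool(commands=[[[0,-1,0],0],[[0,-2,0],0],[[0,-2,0],0],[[0,-2,0],0],[[0,-2,0],0],[[0,-2,0],0],[[0,0,0],0]])

```text
clock: 7.65
position: [0.4689, -0.1089, 0.1407]
orientation: [-1.241, 1.153, -1.156]
force: [0.3, -0.7, -0.3]
gripper_width: 0.053
```

```bash
python3 -c "
from h import *
u=np.array([-.073,.997,0]); E=np.array([.468,.215,0])
goto(E-.1*u+[0,0,.139])
c=cap('wrist','w2.png'); cap('scene','s2.png',(200,150,500,370),2.6)
"
```

```text
pos [ 0.4689 -0.1089  0.1407] shift cm [-22.31   0.19   2.28] turn y 0.0002 xaxis [ 0.073 -0.997 -0.   ] F [ 0.3 -0.7 -0.3] w 0.052963219101802766 t 7.65
```

View pics/w2.png

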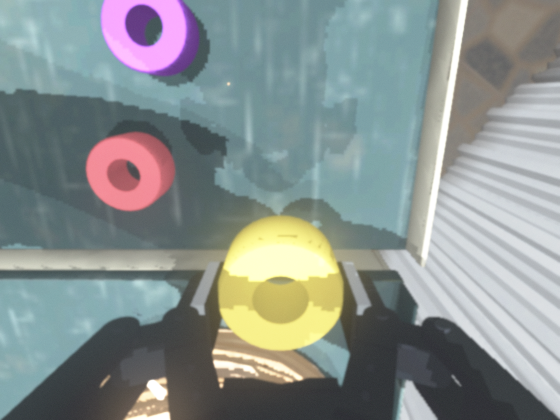

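View pics/s2.png

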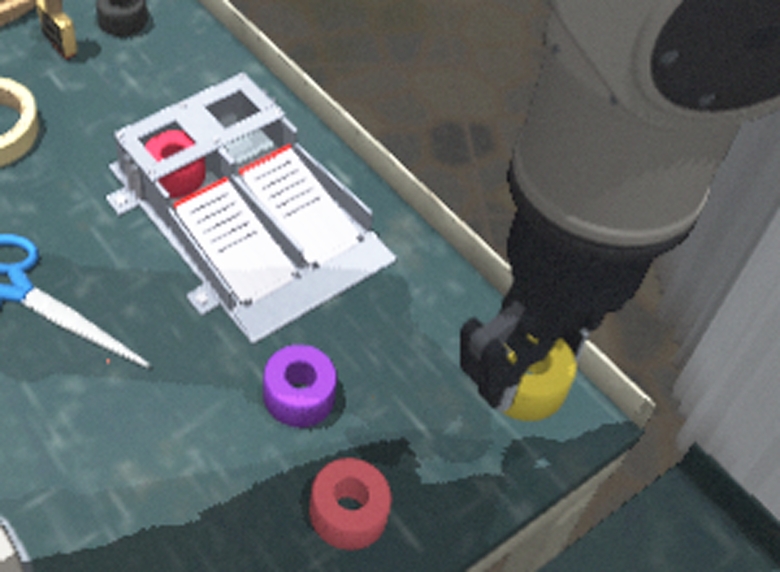

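```bash
python3 -c "
from h import *
c=cap('scene','s3.png',(370,255,440,325),8)
p=robot.get_obs()['position']; M=R.from_rotvec(robot.get_obs()['orientation']).as_matrix()
for d in (0,.003,.014,.022,.03): 
  q=[p+M[:,1]*d+M[:,2]*s*.0275 for s in (-1,1)]; print(d,((proj(c,q)-[370,255])*8).round(0).tolist())
"
```

```text
0 [[176.0, 344.0], [369.0, 214.0]]
0.003 [[173.0, 352.0], [365.0, 221.0]]
0.014 [[163.0, 380.0], [353.0, 250.0]]
0.022 [[156.0, 399.0], [345.0, 270.0]]
0.03 [[149.0, 418.0], [337.0, 290.0]]
```

View pics/s3.png

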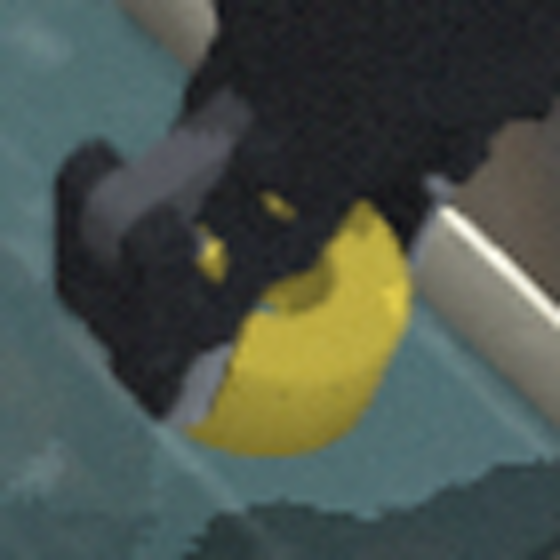

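Emit:
drive_tool(commands=[[[0,2,0],0],[[0,2,0],0],[[0,2,0],0],[[0,2,0],0],[[0,1.5,0],0],[[0,1,0],0],[[0,0.4,0],0],[[0,0,0],0]])

```text
clock: 8.8
position: [0.4682, -0.1091, 0.0304]
orientation: [-1.243, 1.155, -1.156]
force: [-0.3, -1.1, -1.2]
gripper_width: 0.0527
```

Emit:
drive_tool(commands=[[[0,0,0],0],[[0,0,0],0],[[0,0,0],0],[[0,0,0],0],[[0,-0.6,0],0],[[0,-0.7,0],0],[[0,0,0],0]], grip=60)

```text
clock: 9.68
position: [0.4686, -0.109, 0.044]
orientation: [-1.242, 1.154, -1.156]
force: [-0.3, -0.1, 0.2]
gripper_width: 0.0653
```

Emit:
drive_tool(commands=[[[0,0,0],0],[[0,0,0],0],[[0,0,0],0],[[0,0,0],0],[[0,0,0],0],[[0,0,0],0]], grip=255)

```text
clock: 10.42
position: [0.4683, -0.1089, 0.0438]
orientation: [-1.242, 1.155, -1.155]
force: [-4.4, 1.8, 19.7]
gripper_width: 0.0522
```

Emit:
drive_tool(commands=[[[0,-1,0],0],[[0,-2,0],0],[[0,-2,0],0],[[0,-2,0],0],[[0,-2,0],0],[[0,-1,0],0],[[0,0,0],0]])

```text
clock: 11.3
position: [0.4684, -0.1088, 0.1436]
orientation: [-1.242, 1.154, -1.155]
force: [0.1, -0.1, -0.4]
gripper_width: 0.0518
```

```bash
python3 -c "
from h import *
u=np.array([-.073,.997,0]); E=np.array([.468,.215,0])
goto(E-.022*u+[0,0,.139])
c=cap('scene','s4.png',(370,255,440,325),8)
cap('wrist','w4.png')
"
```

```text
pos [ 0.4684 -0.1088  0.1436] shift cm [-30.1    0.47   2.33] turn y 0.0003 xaxis [ 0.073 -0.997 -0.   ] F [ 0.1 -0.1 -0.4] w 0.05175103254134601 t 11.3
```

View pics/s4.png

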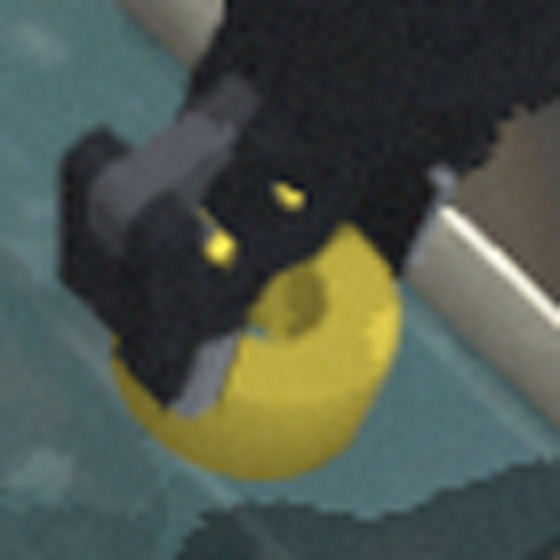

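View pics/w4.png

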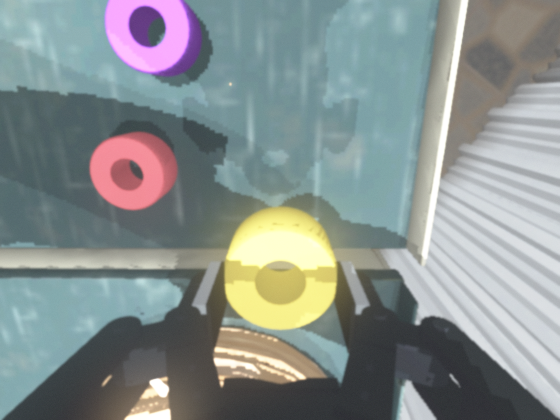

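Emit:
drive_tool(commands=[[[-2,0,0.2],0],[[-3,0,0.2],0],[[-3,0,0.2],0],[[-3,0,0.25],0],[[-3,0,0.25],0],[[-3,0,0.25],0],[[-3,0,0.25],0],[[-3,0,0.25],0],[[-3,0,0.25],0],[[-2.1,0,0.23],0],[[-2,0,0],0],[[0,0,0],0]])

```text
clock: 12.9
position: [0.4692, 0.194, 0.143]
orientation: [-1.244, 1.154, -1.154]
force: [-0.8, -0.9, -1.3]
gripper_width: 0.0519
```

```bash
python3 -c "
from h import *
u=np.array([-.073,.997,0]); E=np.array([.468,.215,0])
goto(E-.022*u+[0,0,.075])
c=cap('wrist','w5.png')
t=cap('top','t5.png',(205,140,345,260),5)
s=cap('scene','s5.png',(230,120,400,300),3.3)
"
```

```text
pos [0.4692 0.194  0.143 ] shift cm [0.1  6.8  0.03] turn y 0.0015 xaxis [ 0.074 -0.997  0.   ] F [-0.8 -0.9 -1.3] w 0.051910384658839306 t 12.9
```

View pics/w5.png

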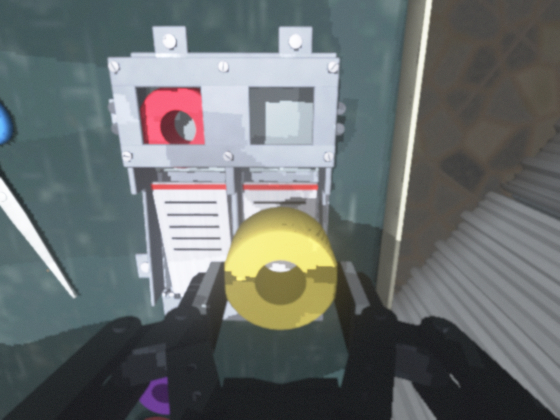

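View pics/s5.png

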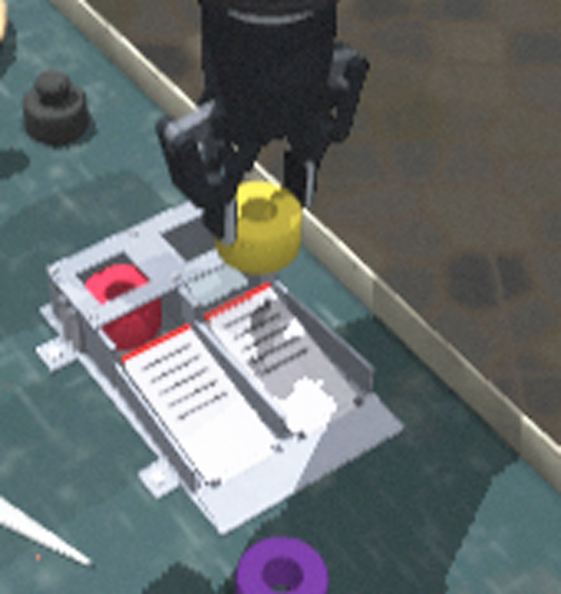

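```bash
python3 -c "
from h import *
c=cap('wrist')
im=c['img'].astype(int); m=((im[...,0]-im[...,1:].max(2))>50).astype(np.uint8); m[:175]=0; m[200:]=0
n,l,s,ce=cv2.connectedComponentsWithStats(m)
for i in range(1,n):
  if s[i][4]>50:
    a=s[i]; print(a,ce[i],ray(c,[[a[0]-.5,ce[i][1]],ce[i],[a[0]+a[2]-.5,ce[i][1]]],.028).round(4).tolist())
"
```

```text
[151 182  75   6 375] [187.808      184.01333333] [[0.3722, 0.2056, 0.028], [0.3999, 0.2075, 0.028], [0.4278, 0.2095, 0.028]]
[243 182  75   6 375] [280.19466667 184.01333333] [[0.4404, 0.2104, 0.028], [0.4683, 0.2124, 0.028], [0.4959, 0.2144, 0.028]]
```

Emit:
drive_tool(commands=[[[0.2,2,0],0],[[0,2,0],0],[[0,1.5,0],0],[[0,0.8,0],0],[[0,0.4,0],0],[[0,0,0],0]])

```text
clock: 13.85
position: [0.4697, 0.1909, 0.0764]
orientation: [-1.243, 1.155, -1.155]
force: [0.6, -0.5, -1.6]
gripper_width: 0.0517
```

```bash
python3 -c "
from h import *
goto((.4696,.1920,.072))
s=cap('scene','s6.png',(250,150,370,270),5)
"
```

```text
pos [0.4697 0.1909 0.0764] shift cm [-0.11  0.44 -0.01] turn y -0.0002 xaxis [ 0.073 -0.997 -0.   ] F [ 0.6 -0.5 -1.6] w 0.05167270090820754 t 13.85
```

View pics/s6.png

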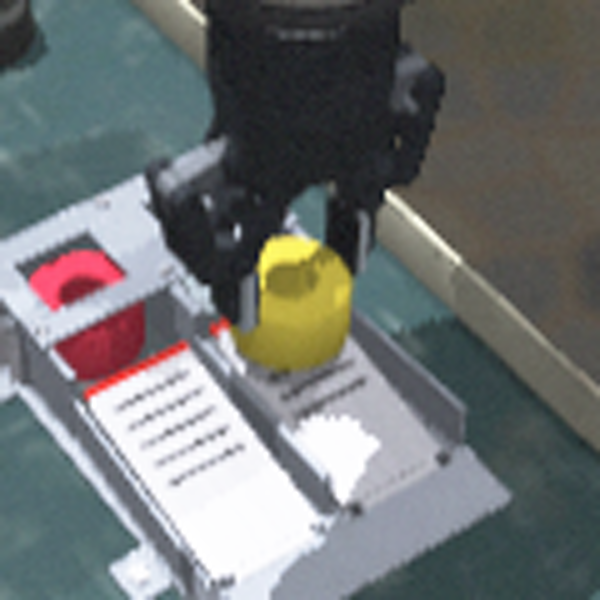

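Emit:
drive_tool(commands=[[[0,0.2,0],0],[[0,0.2,0],0],[[0,0,0],0]])

```text
clock: 14.28
position: [0.4696, 0.1909, 0.0722]
orientation: [-1.243, 1.155, -1.155]
force: [0.1, -0.3, -0.8]
gripper_width: 0.0516
```

Emit:
drive_tool(commands=[[[0,0.15,0],0],[[0,0.1,0],0],[[0,0,0],0]])

```text
clock: 14.65
position: [0.4697, 0.1909, 0.0698]
orientation: [-1.243, 1.155, -1.155]
force: [-0.1, -0.4, 1.8]
gripper_width: 0.052
```

Emit:
drive_tool(commands=[[[0,0.1,0],0],[[0,0,0],0],[[0,0,0],0]])

```text
clock: 15.02
position: [0.4697, 0.1909, 0.0688]
orientation: [-1.243, 1.155, -1.155]
force: [0.9, -0.7, 2.8]
gripper_width: 0.0516
```

Emit:
drive_tool(commands=[[[0,0,0],0],[[0,0,0],0],[[0,0,0],0],[[0,0,0],0]], grip=50)

```text
clock: 15.52
position: [0.4696, 0.1909, 0.0688]
orientation: [-1.243, 1.155, -1.155]
force: [0.5, 0.2, -0.1]
gripper_width: 0.0686
```

```bash
python3 -c "
from h import *
goto((.4696,.1920,.072))
s=cap('scene','s7.png',(250,150,370,270),5)
cap('wrist','w7.png')
"
```

```text
pos [0.4696 0.1909 0.0688] shift cm [-0.11 -0.32  0.01] turn y -0.0 xaxis [ 0.073 -0.997  0.   ] F [ 0.5  0.2 -0.1] w 0.06856281758026338 t 15.525
```

View pics/s7.png

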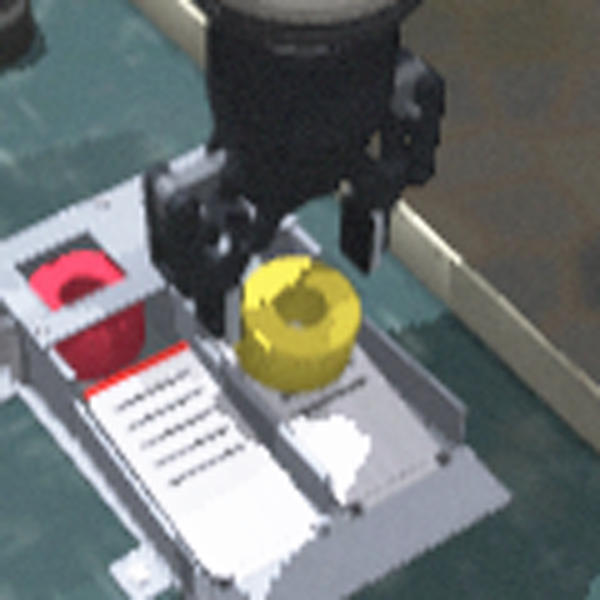

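View pics/w7.png

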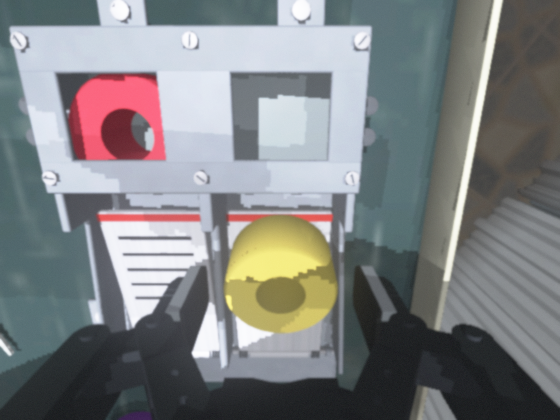

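Emit:
drive_tool(commands=[[[0,-1,0],0],[[0,-2,0],0],[[0,-2,0],0],[[0,-2,0],0],[[0,0,0],0]])

```text
clock: 16.25
position: [0.4703, 0.1913, 0.1404]
orientation: [-1.24, 1.155, -1.155]
force: [-0.4, 0.0, -0.7]
gripper_width: 0.0688
```

Emit:
drive_tool(commands=[[[2,0,0],0],[[2,0,0],0],[[2,0,0],0],[[0,0,0],0],[[0,0,0],0],[[0,0,0],0]], grip=255)

```text
clock: 17.0
position: [0.474, 0.1314, 0.1387]
orientation: [-1.243, 1.155, -1.155]
force: [1.2, -0.2, 0.2]
gripper_width: 0.0
```

```bash
python3 -c "
from h import *
goto((.4696,.1920,.072))
for n in ('top','scene','wrist'):
  c=cap(n,n+'8.png',(250,150,370,270) if n=='scene' else None,5 if n=='scene' else 1)
  for st,ce,m in blobs(c,(22,70,60),(36,255,255),250):
    k,_=cv2.findContours(m.astype(np.uint8),0,1); M=cv2.moments(cv2.convexHull(max(k,key=len)));p=(M['m10']/M['m00'],M['m01']/M['m00'])
    w=ray(c,p,.040)[0]
    if abs(w[0]-.47)<.05 and abs(w[1]-.18)<.08: d=w-[.468,.2145,0]; print(n,st,np.round(p,1),w.round(4),'disp x',d@[-.073,.997,0],'lat',d@[.997,.073,0])
"
```

```text
pos [0.474  0.1314 0.1387] shift cm [-6.07  6.67  0.01] turn y 0.0005 xaxis [ 0.073 -0.997  0.   ] F [ 1.2 -0.2  0.2] w 6.33428369834569e-06 t 17.0
top [265 167  22  27 386] [275.8 180.3] [0.4697 0.1911 0.04  ] disp x -0.023417955326646044 lat -1.151261251267594e-05
scene [297 201  25  28 560] [308.9 214.4] [0.4709 0.188  0.04  ] disp x -0.026653660488777774 lat 0.0009998719224422672
wrist [ 237   95   88   92 5820] [280.5 141.3] [0.4705 0.1851 0.04  ] disp x -0.029462482519700427 lat 0.0003130248864337446
```

View pics/wrist8.png

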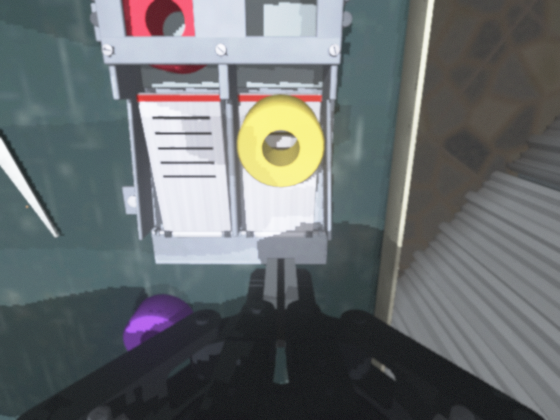

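View pics/scene8.png

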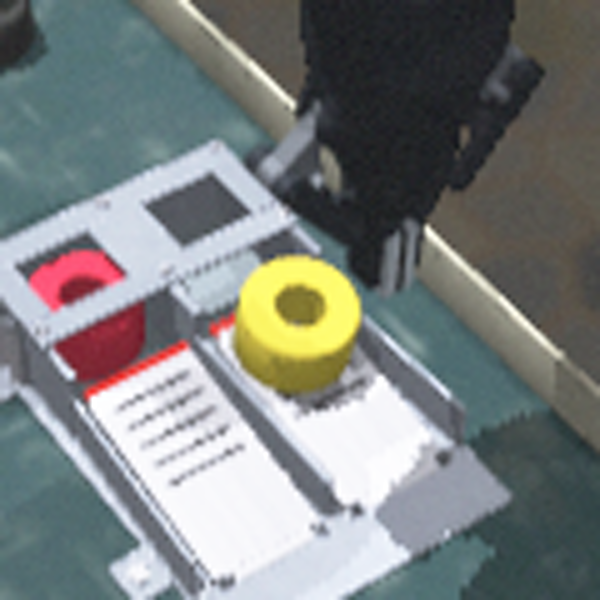

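Emit:
drive_tool(commands=[[[-0.8,1,0],0],[[0,2,0],0],[[0,2,0],0],[[0,1.5,0],0],[[0,0.8,0],0],[[0,0,0],0]])

```text
clock: 17.9
position: [0.4733, 0.139, 0.0654]
orientation: [-1.244, 1.156, -1.155]
force: [0.4, 0.2, 0.1]
gripper_width: -0.0003
```

```bash
python3 -c "
from h import *
goto((.4735,.1397,.050))
s=cap('scene','s9.png',(270,160,370,260),6)
w=cap('wrist','w9.png')
"
```

```text
pos [0.4733 0.139  0.0654] shift cm [-0.07  1.54  0.03] turn y -0.0001 xaxis [ 0.073 -0.997  0.   ] F [0.4 0.2 0.1] w -0.0003166053853062993 t 17.9
```

View pics/s9.png

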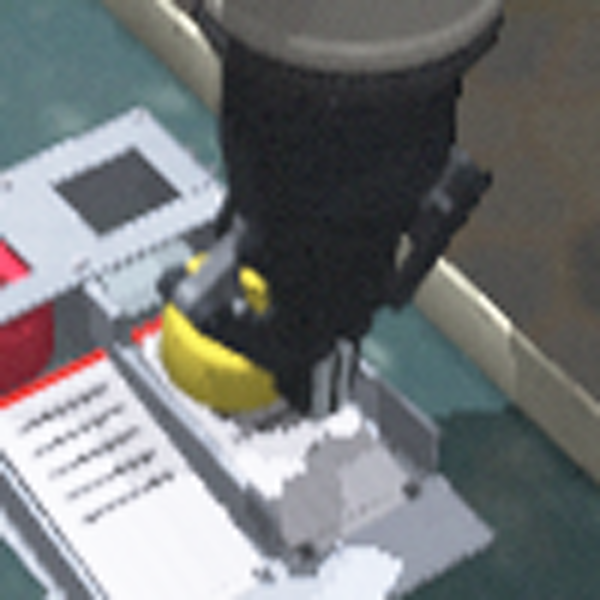

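View pics/w9.png

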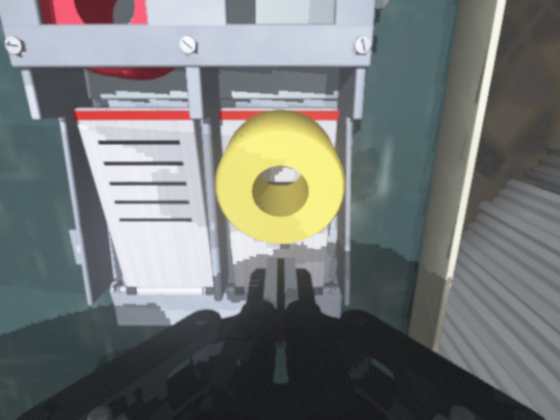

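Emit:
drive_tool(commands=[[[0,0.4,0],0],[[0,0.4,0],0],[[0,0.2,0],0],[[0,0,0],0]])

```text
clock: 18.5
position: [0.4733, 0.139, 0.0557]
orientation: [-1.243, 1.156, -1.155]
force: [-0.0, -0.7, 0.5]
gripper_width: 0.0003
```

Emit:
drive_tool(commands=[[[0,0.2,0],0],[[0,0.2,0],0],[[0,0,0],0]])

```text
clock: 18.88
position: [0.4733, 0.139, 0.0517]
orientation: [-1.243, 1.155, -1.155]
force: [-0.6, -0.5, -0.8]
gripper_width: 0.0002
```

Emit:
drive_tool(commands=[[[0,0.2,0],0],[[0,0.2,0],0],[[0,0,0],0]])

```text
clock: 19.25
position: [0.4734, 0.139, 0.0477]
orientation: [-1.243, 1.155, -1.155]
force: [0.4, -0.4, -0.2]
gripper_width: -0.0
```

Emit:
drive_tool(commands=[[[0,0.2,0],0],[[0,0.2,0],0],[[0,0,0],0]])

```text
clock: 19.62
position: [0.4733, 0.139, 0.0436]
orientation: [-1.243, 1.155, -1.155]
force: [0.3, -0.0, 0.6]
gripper_width: -0.0001
```

Emit:
drive_tool(commands=[[[0,0.2,0],0],[[0,0.2,0],0],[[0,0.2,0],0],[[0,0,0],0]])

```text
clock: 20.12
position: [0.4733, 0.139, 0.0377]
orientation: [-1.243, 1.155, -1.155]
force: [0.2, 0.3, -0.1]
gripper_width: -0.0003
```

Emit:
drive_tool(commands=[[[0,0.2,0],0],[[0,0.2,0],0],[[0,0,0],0]])

```text
clock: 20.5
position: [0.4735, 0.1396, 0.034]
orientation: [-1.242, 1.155, -1.155]
force: [-2.9, 2.4, 9.7]
gripper_width: 0.0002
```

Emit:
drive_tool(commands=[[[0,0.2,0],0],[[0,0.1,0],0],[[0,0,0],0]])

```text
clock: 20.88
position: [0.4735, 0.1399, 0.0312]
orientation: [-1.242, 1.156, -1.154]
force: [-3.9, 2.9, 14.0]
gripper_width: -0.0003
```

Emit:
drive_tool(commands=[[[0,0.1,0],0],[[0,0,0],0]])

```text
clock: 21.12
position: [0.4734, 0.14, 0.0303]
orientation: [-1.242, 1.156, -1.154]
force: [-4.2, 3.3, 15.1]
gripper_width: -0.0001
```

```bash
python3 -c "
from h import *
goto((.4735,.1397,.030))
s=cap('scene','s10.png',(270,160,370,260),6)
w=cap('wrist','w10.png')
"
```

```text
pos [0.4734 0.14   0.0303] shift cm [0.03 0.03 0.  ] turn y 0.0006 xaxis [ 0.073 -0.997 -0.001] F [-4.2  3.3 15.1] w -7.946036610707062e-05 t 21.125
```

View pics/w10.png

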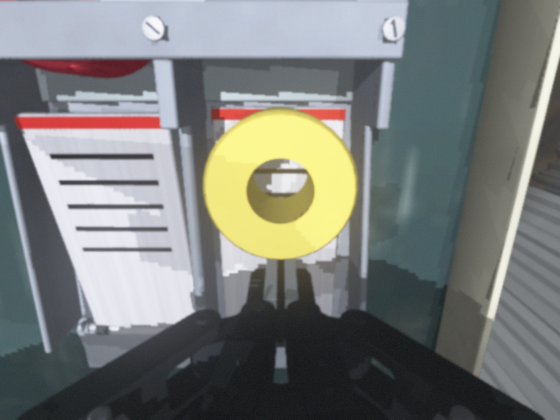

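View pics/s10.png

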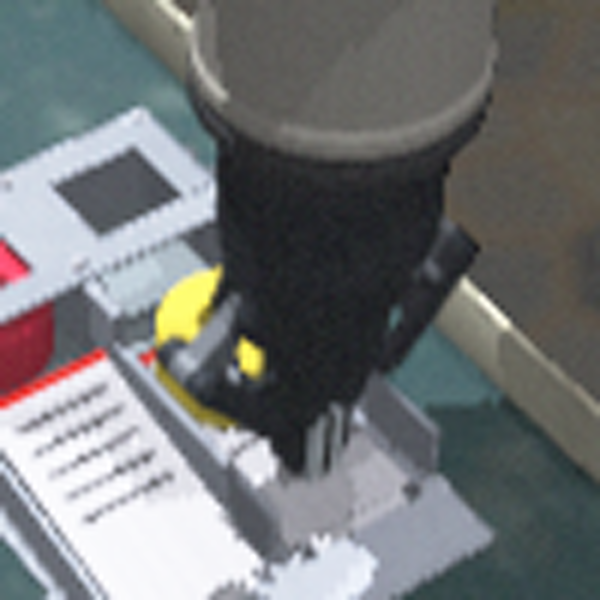

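Emit:
drive_tool(commands=[[[0,0.1,0],0],[[-0.4,0,0],0],[[-0.4,0,0],0],[[-0.4,0,0],0],[[-0.4,0,0],0],[[0,0,0],0]])

```text
clock: 21.98
position: [0.4736, 0.1535, 0.0298]
orientation: [-1.241, 1.155, -1.158]
force: [-0.6, -12.3, 25.0]
gripper_width: -0.0002
```

Emit:
drive_tool(commands=[[[-0.4,0,0],0],[[-0.4,0,0],0],[[-0.4,0,0],0],[[-0.4,0,0],0],[[0,0,0],0]])

```text
clock: 22.6
position: [0.4725, 0.1696, 0.0297]
orientation: [-1.241, 1.155, -1.158]
force: [1.1, -11.3, 22.9]
gripper_width: -0.0002
```

```bash
python3 -c "
from h import *
goto((.4685,.2075,.030))
w=cap('wrist','w11.png')
"
```

```text
pos [0.4725 0.1696 0.0297] shift cm [-3.81 -0.03 -0.13] turn y -0.0019 xaxis [ 0.071 -0.997  0.001] F [  1.1 -11.3  22.9] w -0.0001564673710986905 t 22.6
```

View pics/w11.png

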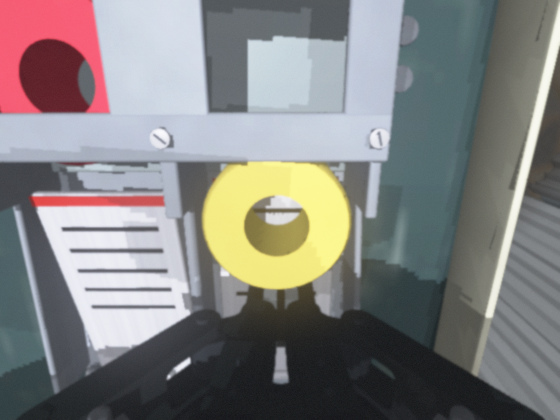

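Emit:
drive_tool(commands=[[[-0.4,0,-0.03],0],[[-0.4,0,-0.03],0],[[-0.4,0,-0.03],0],[[-0.4,0,0],0],[[0,0,0],0]])

```text
clock: 23.28
position: [0.4704, 0.1857, 0.0297]
orientation: [-1.241, 1.155, -1.158]
force: [1.3, -9.5, 20.7]
gripper_width: 0.0
```

Emit:
drive_tool(commands=[[[-0.4,0,0],0],[[-0.4,0,0],0],[[-0.4,0,0],0],[[-0.2,0,0],0],[[0,0,0],0]])

```text
clock: 23.9
position: [0.4692, 0.1994, 0.0296]
orientation: [-1.241, 1.155, -1.158]
force: [0.8, -10.9, 21.1]
gripper_width: 0.0
```

```bash
python3 -c "
from h import *
goto((.4685,.2075,.030))
w=cap('wrist','w12.png'); cap('scene','s12.png',(250,140,350,240),6); cap('top','t12.png',(215,140,345,260),5)
"
```

```text
pos [0.4692 0.1994 0.0296] shift cm [-0.81 -0.04 -0.02] turn y -0.0019 xaxis [ 0.071 -0.997  0.001] F [  0.8 -10.9  21.1] w 2.1165581324586143e-05 t 23.9
```

View pics/w12.png

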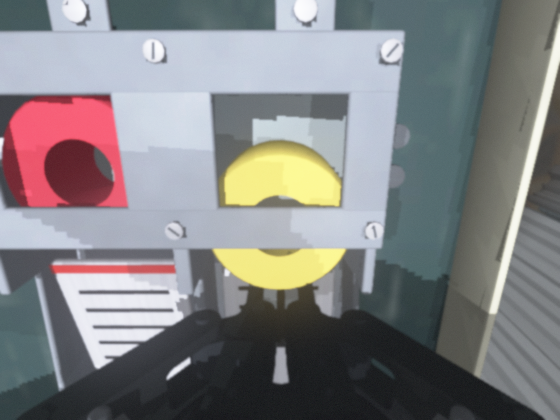

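View pics/s12.png

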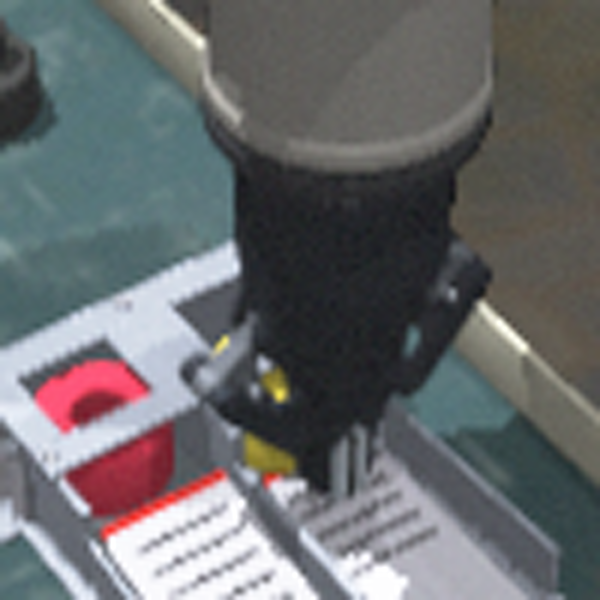

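Emit:
drive_tool(commands=[[[-0.3,0,0],0],[[-0.3,0,0],0],[[-0.3,0,0],0],[[0,0,0],0]])

```text
clock: 24.55
position: [0.4685, 0.2086, 0.0295]
orientation: [-1.241, 1.155, -1.158]
force: [0.5, -10.3, 19.6]
gripper_width: -0.0001
```

```bash
python3 -c "
from h import *
goto((.4685,.2095,.030))
w=cap('wrist','w13.png')
im=w['img'].astype(int)
c=w
# yellow rear edge on roll top z=.040 along centre
h=cv2.cvtColor(c['img'],cv2.COLOR_RGB2HSV); m=cv2.inRange(h,np.array((22,70,60)),np.array((36,255,255)))
ys,xs=np.where(m[:,180:380]); xs+=180
i=ys.argmin(); j=ys.argmax()
for k in (i,j):
  W=ray(c,[[xs[k],ys[k]]],.040)[0]; print(xs[k],ys[k],W.round(4),'dispx',(W-[.468,.2145,0])@[-.073,.997,0])
"
```

```text
pos [0.4685 0.2086 0.0295] shift cm [-0.09 -0.05  0.  ] turn y -0.0017 xaxis [ 0.071 -0.997  0.001] F [  0.5 -10.3  19.6] w -8.009032395856002e-05 t 24.55
267 141 [0.4595 0.2755 0.04  ] dispx 0.06147013379479454
278 290 [0.4671 0.2188 0.04  ] dispx 0.004324059273315157
```

View pics/w13.png

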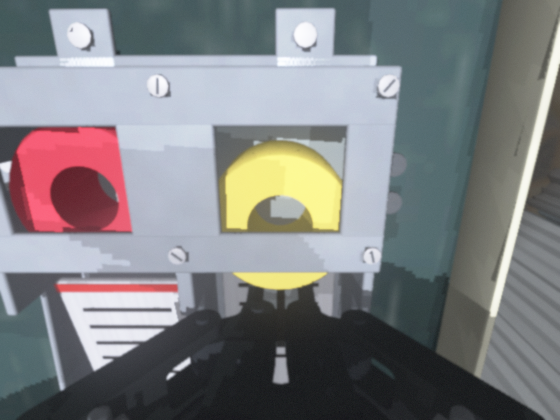

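Emit:
drive_tool(commands=[[[-0.2,0,0],0],[[-0.15,0,0],0],[[0,0,0],0],[[0.2,0,0],0],[[0.2,0,0],0],[[0,0,0],0]])

```text
clock: 25.35
position: [0.4684, 0.2109, 0.0297]
orientation: [-1.24, 1.155, -1.154]
force: [-0.7, 6.7, 14.9]
gripper_width: -0.0
```

Emit:
drive_tool(commands=[[[0,-0.3,0],0],[[0,-0.5,0],0],[[0,-0.5,0],0],[[0,-0.5,0],0],[[0,-0.7,0],0],[[0,-1,0],0],[[0,-1.5,0],0],[[0,-2,0],0],[[0,-2,0],0],[[0,-2,0],0],[[0,0,0],0]])

```text
clock: 26.72
position: [0.4679, 0.2098, 0.1405]
orientation: [-1.24, 1.155, -1.155]
force: [0.5, 0.3, -0.4]
gripper_width: 0.0004
```

```bash
python3 -c "
from h import *
goto((.4685,.2095,.030))
w=cap('wrist','w14.png'); cap('scene','s14.png',(240,160,360,280),5)
"
```

```text
pos [0.4679 0.2098 0.1405] shift cm [ 0.05 11.05  0.04] turn y 0.0001 xaxis [ 0.073 -0.997 -0.002] F [ 0.5  0.3 -0.4] w 0.0004242394274795381 t 26.725
```

View pics/w14.png

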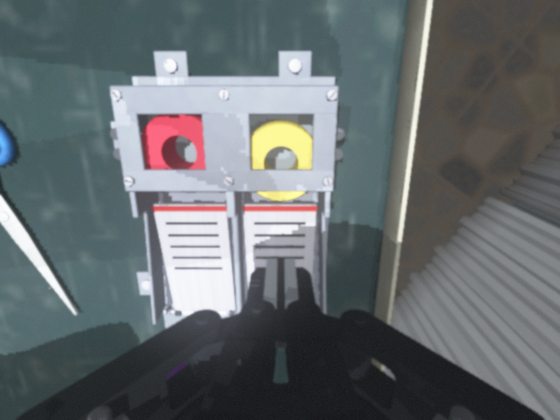

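View pics/s14.png

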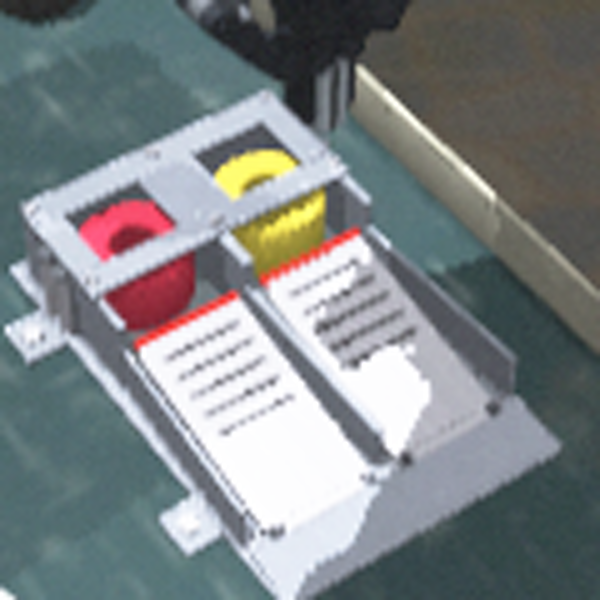

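Emit:
drive_tool(commands=[[[0,-3,0],0],[[2,-3,0],0],[[3,0,0],0],[[3,0,0],0],[[3,0,0],0],[[0,0,0],0]])

```text
clock: 27.58
position: [0.4751, 0.0975, 0.1984]
orientation: [-1.242, 1.158, -1.158]
force: [-0.2, 0.2, -0.2]
gripper_width: -0.0002
```

```bash
python3 -c "
from h import *
for n in ('wrist','scene','top'):
  c=cap(n,n+'15.png')
  im=c['img'].astype(int); m=((im[...,0]-im[...,1:].max(2))>50).astype(np.uint8)
  k,l,s,ce=cv2.connectedComponentsWithStats(m)
  for i in range(1,k):
    if s[i][4]>25:
      w=ray(c,ce[i],.028)[0]
      if abs(w[1]-.23)<.07 and .35<w[0]<.52: print(n,s[i],ce[i].round(1),w.round(4))
goto((.47,.2,.1))
"
```

```text
wrist [177  24  42  10 297] [198.4  27.8] [0.4013 0.2265 0.028 ]
wrist [163  51  69   6 412] [197.   53.5] [0.4    0.2077 0.028 ]
wrist [247  51  69   6 414] [281.   53.5] [0.468  0.2124 0.028 ]
scene [256 200  19  12 138] [264.4 204.8] [0.403  0.2759 0.028 ]
scene [292 205  20  12  57] [301.1 210.6] [0.4677 0.2162 0.028 ]
scene [261 211  27  19 211] [272.2 219.6] [0.3968 0.2255 0.028 ]
top [264 170   4  26  61] [265.7 181.8] [0.4687 0.2135 0.028 ]
top [267 201   4  25  56] [268.4 213.1] [0.4    0.2085 0.028 ]
top [236 206  17  19 214] [243.3 215.4] [0.396 0.263 0.028]
pos [0.4752 0.1002 0.1985] shift cm [-10.     9.84   0.22] turn y 0.0004 xaxis [ 0.073 -0.997  0.   ] F [ 0.1  1.  -0.3] w -0.00015719238862046053 t 27.725
```

View pics/scene15.png

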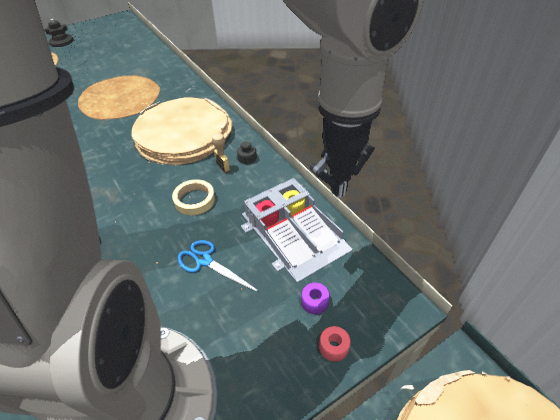

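View pics/wrist15.png

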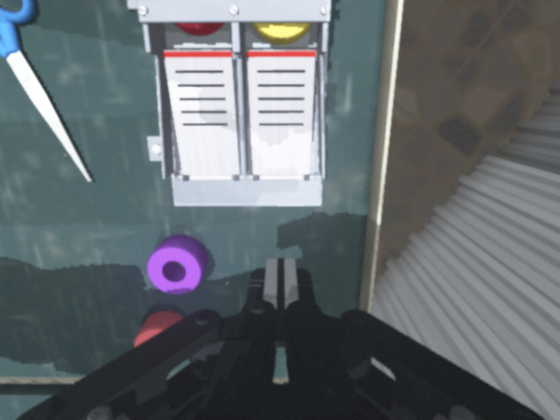

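The red edge of the right keeper is back at its starting pixels in both the scene view (292,205) and the top view (264,170). In the wrist view it lies on the same row, 53.5, as the left keeper. The yellow roll is in the bay and nothing else has moved, so I'm handing the job in.

```bash
python3 -c "
from h import *
print(workorder.finish_job())"
```

```text
the job is handed in; nothing more can be done
None
```

The yellow roll is in the right-hand bay under the top plate, and its keeper has sprung fully up behind it. I handed the job in at about 28 s of the 51 s allowed.

**What I did:**
- I gripped the yellow roll, set it down again and re-gripped it higher so the fingers would clear the guide walls. I then laid it on the raised keeper.
- With the fingers shut, I pressed the keeper down behind the roll, at about 15–25 N. I slid the roll over it into the bay, backed off slightly, and lifted straight up to let the keeper rise.

**Last checks:**
- **Keeper:** the right keeper's red edge was back at its starting position in the scene and top views. In the wrist view it sat on the same row as the left keeper, which never moved.
- **Yellow roll:** it shows through the bay window behind the raised edge. I measured its centre at about x = 32 mm, then pushed about 3 mm further; I did not measure it again after that. The allowed range is 28 to 47 mm.
- **Other items:** the red roll is in its bay. The pink roll, iron weight and date stamp look unmoved in the picture, but I did not measure them.
- **Forces:** the highest reading was about 25 N at the wrist, and the arm was clear of everything at the end.

**Disagreement:** while the roll lay on the keeper, the three cameras placed it between x = -23 and -29 mm, but this did not affect the push. No check failed.

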